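# Rock the pendulum angle gauge on a stepped stud to its red mark and hold

## Task

Pick up the angle gauge and set its V foot upright astride the ground land between the two collars of the clamped stud, with the dial facing the stud's brass threaded end. Then rock the gauge round the stud until its swinging pointer settles on the red mark, and finish while still gripping it there, both legs of the foot pressed lightly on the land, so that a colleague can scribe the angle. Do not shift or tip the jar or the scriber.

Things in the scene. Friction and masses are not known exactly. Their poses are not given: they have to be found in the camera images.
- gauge: pendulum angle gauge, about 0.45 kg, standing upright on its foot. Origin: centre of its underside; z up, x out of the white dial, y across it. Aluminium foot: inverted V, 90 degrees, ridge along x, 48 mm long in x, 68 wide in y, inner apex 28 mm up; round grey dial case, 110 mm diameter, 24 thick, centred 96 mm up; blue flat-sided grip block, 24 mm in y, 28 in x, 151 to 200 mm up
- grip (a point): the middle of the gauge's grip block, 178 mm above the gauge's origin on its z axis: where to take hold, the fingers closing along the gauge's y, from above, clear of the dial case, whose top is 27 mm below this point. Axes as the gauge's
- v_axis (a point): the point of the gauge, on its z axis 7 mm below its origin, that lies on the stud's axis when both legs of the V foot sit on the 50 mm land. The grip is 185 mm above it. Axes as the gauge's
- pointer (a joint): angle (rad) of the black pointer, a weighted pendulum on the dial's centre that swings freely about the gauge's x and comes to hang plumb in about 1.5 s; 0 along the gauge's -z, as when upright; positive right-handed about the gauge's +x: with the gauge rocked by +a about its own x, it settles at -a
- pointer_tip (a point): tip of the pointer, 44 mm from the dial's centre; its z axis runs along the pointer from tip to pivot
- mark (a joint): angle (rad) of the red mark on the dial, preset, not to be changed, 0.21 to 0.52, counted as the pointer's: the pointer is on the mark when both read the same. So the gauge must be rocked by minus this angle about its own x, its top going toward its own +y
- mark_mid (a point): middle of the red mark, a radial bar 5.4 mm wide and 13 mm long at the edge of the dial, 44 mm from the dial's centre; its z axis runs along the radius to the pivot
- stud: stepped steel stud clamped immovably along x in two blue V rests on a dark base plate, 250 x 105 mm, 105 mm high at the clamps' screws. Origin: on the bench under the middle of the land; z up; the stud's axis lies 70 mm above the bench along x. The clamps and rests begin 74 mm to each side of the middle
- land (a point): the point on the stud's axis at the middle of the bright ground land: 50 mm in diameter, 90 mm long in x, between two dark collars of 66 mm diameter, 18 mm thick. Axes as the stud's
- thread_end (a point): centre of the tip of the stud's brass-coloured threaded end (30 mm diameter), 165 mm along +x from the middle of the land
- blue_jar: bystander: jar of marking blue, 58 mm in diameter, 82 mm high, standing; origin at the centre of its underside, z up
- scriber: bystander: thin steel scriber, 135 mm long, 9 mm thick, lying along its x; origin under its middle
Things that resemble listed ones, but are neither listed nor needed, are in the scene too. Leave any orange or turquoise look-alike of the gauge alone.

How it is judged:
On the way:
1. the gauge, held in the fingers, sits upright (within 0.12 rad) with both legs of its V foot on the land, dial toward the threaded end (x of v_axis in the frame of land between -0.022 and 0.022 m and y of v_axis in the frame of land between -0.004 and 0.004 m and z of v_axis in the frame of land between -0.004 and 0.004 m and angle between the x axis of gauge and the x axis of stud, either way round below 0.08 rad and x of thread_end in the frame of gauge above 0.1 m and contact force between the fingers and gauge above 2 N and contact force between gauge and stud above 0.3 N and angle between gauge's own z axis and vertical below 0.12 rad), for 0.2 s.
At the end, for the whole second after the job is handed in: The fingers grip the still gauge (over 2 N); its V foot sits on the land (4 mm across, 22 mm along, 0.08 rad, pressed 1 to 60 N), dial to the threaded end; the pointer hangs still within 0.06 rad of the red mark's middle; jar and scriber within 20 mm of their places (x of v_axis in the frame of land between -0.022 and 0.022 m and y of v_axis in the frame of land between -0.004 and 0.004 m and z of v_axis in the frame of land between -0.004 and 0.004 m and angle between the x axis of gauge and the x axis of stud, either way round below 0.08 rad and x of thread_end in the frame of gauge above 0.1 m and contact force between the fingers and gauge above 2 N and contact force between gauge and stud between 1 and 60 N and angle between the z axis of pointer_tip and the z axis of mark_mid, either way round below 0.06 rad and velocity of joint pointer between -0.15 and 0.15 rad/s and linear speed of gauge below 0.02 m/s and angular speed of gauge below 0.1 rad/s and distance of each of blue_jar, scriber from where it was at the start of the episode below 0.02 m and angle between blue_jar's own z axis and vertical below 0.15 rad); the arm keeps its last pose, push and grip.
It fails at once if the jar or scriber was shifted by more than 20 mm, or the jar tipped (distance of any of blue_jar, scriber from where it was at the start of the episode above 0.02 m or angle between blue_jar's own z axis and vertical above 0.3 rad).
It also fails if it takes over 48 s, if anything falls off the work surface, if the arm or the gripper's body presses on something with over 40 N, if the wrist force passes 120 N, or if a joint passes its speed limit or range.

## Robot

A 6-joint arm with a two-finger parallel gripper is mounted at the origin on the work surface. World frame = base frame: x ahead of the robot, y to its left, z up, the work surface at z = 0. Lengths are in m, angles in rad, forces in N, time in s.
With the tool pointing down it reaches from about 0.275 to 0.875 m from the base axis. Payload 12.5 kg.
Tool frame: the origin (TCP) lies at the very end of the fingers, on their centre line; the grasp point (between the pads) lies 19 mm behind it; x points along the fingers, y is the direction in which the jaws open and shut, and the axes are right-handed (so a half turn about x gives the same grasp; the last joint's range is limited). The gripper opens to 85 mm and grips with 20 to 120 N. Pads are 22 mm wide; open, the fingers measure 114 mm over their backs; the gripper's body (76 mm by 85 mm) begins 54 mm behind the grasp point. The pads swing forward as they close: fully open they stand 13 mm farther back than shut.
Start: joints at [-1.38, 0.351, 1.652, -0, 1.139, -0.085], TCP at [0.15, -0.529, 0.196] pointing down, gripper open.
Joint ranges: [-2.75, 2.75], [-0.79, 2.1], [0.01, 2.65], [-1.57, 4.71], [0.07, 3.14], [-2.87, 2.87]. Speed limits (rad/s): [2.22, 2.22, 2.79, 3.14, 3.14, 3.14].

## Interface

Orientations are given as a 3x3 rotation matrix whose columns are the frame's x, y, z axes.
In Python, from bench import manip gives the robot as it stands. Calls block until the motion is done:
- manip.move_ptp(position, orientation): joint-space move of the TCP to a pose.
- manip.move_l(position, attitude=None, max_speed=0.15): straight line of the TCP; attitude=None keeps the orientation; max_speed is the mean speed in m/s.
- manip.move_j(angles): joint-space move.
- manip.set_gripper(opening, effort=None): opening from 0.0 (shut) to 1.0 (fully open); effort is the grip in N (None keeps the last); returns when the fingers have stopped.
- manip.dwell(seconds).
- manip.inverse_kinematics(position, orientation): joint angles nearest the present ones, or None.
- manip.grab_frame(name): name is "side" or "top" or "wrist"; returns (picture, depth): 420x560x3 uint8, red, green, blue; 420x560 float32, m along the optical axis (not along the pixel's ray), 0 where there is no reading.
- manip.get_calibration(name): a dict with "camera_matrix" (3x3 intrinsics, pixels), "R" (3x3) and "t" (3): a world point X has camera coordinates R X + t. Camera axes: x right, y down, z forward; pixel columns grow to the right and rows downward; lengths in m; the calibration is good to about 2 mm. A picture is of the moment at which its call begins: read the wrist's pose just before it. get_calibration takes no time and is no camera call; for the wrist camera it gives the pose at the moment of the call.
A pose or a line that the arm cannot do raises manip.Unreachable and nothing moves.
- manip.sign_off(): hands the job in, once; it reports no verdict.
Trained networks look in the newest picture that a camera, given by its name, has taken for a name from the list of things; names that differ only in an ending like _2 or _b are one class to them, and where a whole thing is asked for, a point or a joint stands for the part that bears it (a point fixed in the world has none). Each returns a list of dicts, best first, with "confidence" (0 to 1); they miss things now and then, are a little off and sometimes report something else, mostly with a low value. They report only what shows in the picture. A call takes as long as a camera call. They do not tell look-alikes from the thing itself.
- manip.look_for(camera, name): "at" ([x, y, z] in m, in world coordinates, good to about 4 mm: the middle of the surface that is visible of it).
Readings, each from a call of its own:
- manip.current_time(): time.
- manip.current_qpos(): joint angles.
- manip.current_joint_vel(): joint speeds.
- manip.current_joint_torque(): joint torques, N m.
- manip.current_ee_pos(): TCP position.
- manip.current_tcp_rot(): TCP orientation.
- manip.current_force(): force on the tool from outside, world axes, zero at the start.
- manip.current_ft_torque(): the same for the moment, N m.
- manip.current_grip_width(): opening from 0.0 (shut) to 1.0 (fully open).
Only numpy, scipy, OpenCV 4.12 (cv2) and the standard library are available. Lean on these libraries where they do the work, as an engineer would, in place of code of your own. Each camera call takes 0.05 s, during which the arm holds its last target. There are 200 camera calls.

## Working session

There is one attempt and no reset: what is moved stays moved. The work goes in short steps, each a Python script; the robot and the scene stay as the last script left them, time stands still between calls to the robot, and variables do not carry over. Pictures are saved under pics/ and viewed, about 8 in all and at most 12, crops included, and the job is handed in when it is done.

```bash
mkdir -p pics; ls; cat > h.py <<'E'
import numpy as np, cv2
from bench import manip
def snap(cam, fn=None):
    cal=manip.get_calibration(cam); rgb,d=manip.grab_frame(cam)
    if fn: cv2.imwrite('pics/'+fn, rgb[:,:,::-1])
    return rgb,d,cal
def cloud(d,cal):
    K=np.array(cal['camera_matrix']);R=np.array(cal['R']);t=np.array(cal['t'])
    v,u=np.mgrid[:d.shape[0],:d.shape[1]]
    c=np.stack([(u-K[0,2])/K[0,0]*d,(v-K[1,2])/K[1,1]*d,d],-1)
    return (c-t)@R
def proj(X,cal):
    K=np.array(cal['camera_matrix']);c=np.array(cal['R'])@np.array(X)+np.array(cal['t']);p=K@c
    return np.round(p[:2]/p[2]).astype(int)
E
python3 - <<'E'
from h import *
ims=[]
for c in ['top','side']:
    rgb,d,cal=snap(c,c+'0.png'); ims.append(rgb[:,:,::-1])
    np.savez(c+'0.npz',rgb=rgb,d=d,K=cal['camera_matrix'],R=cal['R'],t=cal['t'])
    for n in ['gauge','grip','pointer_tip','mark_mid','stud','land','thread_end','blue_jar','scriber']:
        for o in manip.look_for(c,n): print(c,n,np.round(o['at'],3),round(o['confidence'],2),proj(o['at'],cal))
print(manip.current_time())
E
```

```text
pics
top gauge [0.579 0.227 0.128] 0.83 [173 201]
top gauge [0.696 0.155 0.102] 0.68 [214 147]
top gauge [0.686 0.311 0.106] 0.64 [136 151]
top grip [0.58  0.224 0.13 ] 0.82 [174 200]
top grip [0.472 0.156 0.128] 0.81 [209 257]
top grip [0.697 0.154 0.108] 0.77 [215 146]
top grip [0.693 0.305 0.104] 0.69 [139 148]
top pointer_tip [0.699 0.307 0.072] 0.55 [143 150]
top stud [ 0.527 -0.173  0.082] 0.63 [375 231]
top land [ 0.527 -0.176  0.084] 0.9 [377 231]
top thread_end [ 0.528 -0.174  0.079] 0.75 [375 231]
top blue_jar [ 0.706 -0.021  0.085] 0.56 [299 146]
top scriber [0.352 0.012 0.007] 0.63 [283 317]
side gauge [0.465 0.171 0.11 ] 0.96 [267 288]
side gauge [0.699 0.16  0.121] 0.77 [187 216]
side gauge [0.579 0.245 0.103] 0.74 [186 277]
side gauge [0.683 0.323 0.116] 0.66 [110 263]
side grip [0.458 0.17  0.112] 0.88 [270 289]
side grip [0.698 0.156 0.125] 0.76 [189 214]
side grip [0.681 0.32  0.115] 0.76 [112 263]
side grip [0.578 0.244 0.108] 0.74 [186 275]
side grip [ 0.705 -0.011  0.055] 0.63 [254 208]
side grip [ 0.515 -0.175  0.056] 0.38 [367 214]
side pointer_tip [0.699 0.152 0.072] 0.48 [194 235]
side stud [ 0.521 -0.174  0.06 ] 0.88 [365 211]
side land [ 0.517 -0.175  0.058] 0.72 [367 213]
side thread_end [ 0.519 -0.176  0.063] 0.68 [366 210]
side blue_jar [ 0.703 -0.012  0.054] 0.61 [255 209]
1.0
```

View pics/top0.png

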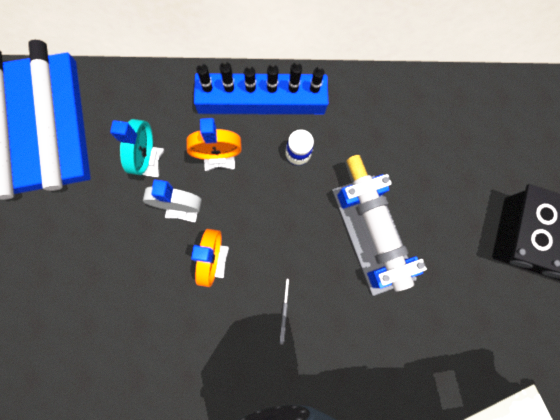

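View pics/side0.png

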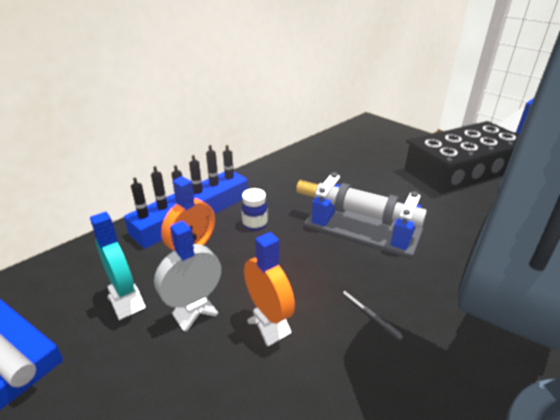

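The gauge candidates are turquoise at top (135,147), orange at (214,146), orange at (207,257) and grey at (173,200), which is side (188,275). By the description the grey one is the gauge. The stud's brass end is at top (357,165). The jar is at (299,146) and the scriber at (285,310). Next I'll get the poses from depth.

```bash
python3 - <<'E'
from h import *
L={}
for c in ['top','side']:
    z=np.load(c+'0.npz'); P=cloud(z['d'],z); L[c]=(z['rgb'].astype(int),P,z['d'])
    print(c,'cam',-z['R'].T@z['t'], 'axis',z['R'][2])
for c in L:
    rgb,P,d=L[c]; ok=d>0
    g0=np.array([.578,.235])
    near=ok&(np.linalg.norm(P[...,:2]-g0,axis=-1)<.075)&(P[...,2]>.003)
    blue=near&(rgb[...,2]>rgb[...,0]+60)&(P[...,2]>.14)
    B=P[blue]; print(c,'blue',len(B),B.mean(0),B.min(0),B.max(0))
    T=B[B[:,2]>.195]; print(' top face',len(T),T.mean(0) if len(T) else'')
    if len(T)>4: print('  rect',cv2.minAreaRect((T[:,:2]*1000).astype(np.float32)))
    gr=near&~blue&(P[...,2]>.05)&(P[...,2]<.152)&(rgb.max(-1)-rgb.min(-1)<40)
    G=P[gr]; print(' case',len(G),G.mean(0))
    # plane fit ransac on vertical plane
    best=None;rng=np.random.default_rng(0)
    for _ in range(300):
        a,b=G[rng.choice(len(G),2,replace=False),:2]
        n=np.array([-(b-a)[1],(b-a)[0]]);l=np.linalg.norm(n)
        if l<.02: continue
        n/=l; i=abs((G[:,:2]-a)@n)<.002
        if best is None or i.sum()>best.sum(): best=i
    Q=G[best]; m=Q.mean(0); n=np.linalg.svd(Q[:,:2]-m[:2])[2][1]
    print(' plane',len(Q),m,n,np.degrees(np.arctan2(n[1],n[0])), 'zr',Q[:,2].min(),Q[:,2].max())
    # stud
    near=ok&(np.linalg.norm(P[...,:2]-[.525,-.175],axis=-1)<.22)&(P[...,1]<-.05)
    br=near&(rgb[...,0]>rgb[...,2]+70)&(P[...,2]>.04); X=P[br]; print(' brass',len(X),X.mean(0),X.min(0),X.max(0))
    hi=near&(P[...,2]>.084)&(P[...,2]<.0965)&(rgb.max(-1)-rgb.min(-1)<40); H=P[hi]; 
    print(' hi',len(H),H.mean(0)); m=H.mean(0);v=np.linalg.svd(H[:,:2]-m[:2])[2][0]; print('  dir',v,np.degrees(np.arctan2(v[1],v[0])))
E
```

```text
Traceback (most recent call last):
  File "h.py", line 8, in cloud
    K=np.array(cal['camera_matrix']);R=np.array(cal['R']);t=np.array(cal['t'])
               ~~~^^^^^^^^^^^^^^^^^
KeyError: 'camera_matrix is not a file in the archive'
```

```bash
python3 - <<'E'
from h import *
L={}
for c in ['top','side']:
    z=dict(np.load(c+'0.npz')); z['camera_matrix']=z['K']; P=cloud(z['d'],z); L[c]=(z['rgb'].astype(int),P,z['d'])
    print(c,'cam',-z['R'].T@z['t'], 'axis',z['R'][2])
for c in L:
    rgb,P,d=L[c]; ok=d>0
    g0=np.array([.578,.235])
    near=ok&(np.linalg.norm(P[...,:2]-g0,axis=-1)<.075)&(P[...,2]>.003)
    blue=near&(rgb[...,2]>rgb[...,0]+60)&(P[...,2]>.14)
    B=P[blue]; print(c,'blue',len(B),B.mean(0),B.min(0),B.max(0))
    T=B[B[:,2]>.195]; print(' top face',len(T),T.mean(0) if len(T) else'')
    if len(T)>4: print('  rect',cv2.minAreaRect((T[:,:2]*1000).astype(np.float32)))
    gr=near&~blue&(P[...,2]>.05)&(P[...,2]<.152)&(rgb.max(-1)-rgb.min(-1)<40)
    G=P[gr]; print(' case',len(G),G.mean(0))
    best=None;rng=np.random.default_rng(0)
    for _ in range(300):
        a,b=G[rng.choice(len(G),2,replace=False),:2]
        n=np.array([-(b-a)[1],(b-a)[0]]);l=np.linalg.norm(n)
        if l<.02: continue
        n/=l; i=abs((G[:,:2]-a)@n)<.002
        if best is None or i.sum()>best.sum(): best=i
    Q=G[best]; m=Q.mean(0); n=np.linalg.svd(Q[:,:2]-m[:2])[2][1]
    print(' plane',len(Q),m,n,np.degrees(np.arctan2(n[1],n[0])), 'zr',Q[:,2].min(),Q[:,2].max())
    near=ok&(np.linalg.norm(P[...,:2]-[.525,-.175],axis=-1)<.22)&(P[...,1]<-.05)
    br=near&(rgb[...,0]>rgb[...,2]+70)&(P[...,2]>.04); X=P[br]; print(' brass',len(X),X.mean(0),X.min(0),X.max(0))
    hi=near&(P[...,2]>.084)&(P[...,2]<.0965)&(rgb.max(-1)-rgb.min(-1)<40)&(np.linalg.norm(P[...,:2]-[.525,-.175],axis=-1)<.07); H=P[hi]
    print(' hi',len(H),H.mean(0)); m=H.mean(0);v=np.linalg.svd(H[:,:2]-m[:2])[2][0]; print('  dir',v,np.degrees(np.arctan2(v[1],v[0])))
E
```

```text
top cam [0.41792259 0.05124047 0.86326292] axis [ 0.19110792 -0.0373245  -0.98085914]
side cam [0.12445149 0.47793371 0.57563406] axis [ 0.58411046 -0.57008893 -0.57776603]
top blue 393 [0.58485336 0.23385481 0.18721077] [0.57275203 0.2231157  0.14387234] [0.60214429 0.25868485 0.20341039]
 top face 218 [0.58745391 0.23627237 0.19910691]
  rect ((587.81396484375, 236.859375), (23.88124656677246, 28.387521743774414), 80.63079833984375)
 case 800 [0.58125449 0.22626446 0.11767985]
 plane 402 [0.57613629 0.23576098 0.1026544 ] [ 0.99045985 -0.1378016 ] -7.920654031106825 zr 0.05010379420877228 0.14936382985109026
 brass 315 [ 0.6636187  -0.14004377  0.08055591] [ 0.6365367  -0.16212402  0.06838958] [ 0.69122361 -0.1223919   0.08720362]
 hi 1085 [ 0.52825872 -0.18531588  0.09112714]
  dir [-0.94351346 -0.33133419] -160.65022449440872
side blue 625 [0.57772374 0.24074863 0.17930673] [0.56958685 0.21657047 0.14469876] [0.59954551 0.25160706 0.19940571]
 top face 178 [0.58389713 0.23842335 0.19767055]
  rect ((585.7093505859375, 237.8257598876953), (23.048053741455078, 29.79298973083496), 80.38976287841797)
 case 2829 [0.57766244 0.24372756 0.1037037 ]
 plane 2333 [0.57508356 0.24084473 0.09819836] [-0.98946329  0.14478398] 171.6752299620504 zr 0.05015065115695285 0.14806044889633974
 brass 204 [ 0.6605066  -0.13456157  0.07668818] [ 0.63658163 -0.15464768  0.06265619] [ 0.68644633 -0.12268106  0.08480415]
 hi 587 [ 0.52392471 -0.17856041  0.09017994]
  dir [-0.94710498 -0.32092392] -161.2811910878512
```

```bash
cat >> h.py <<'E'
def tool_R(yaw, rock=0., s=1):
    """tool attitude holding gauge with x axis at yaw, rocked by rock about own x; tool y = s*gauge y"""
    gx=np.array([np.cos(yaw),np.sin(yaw),0]); gy0=np.array([-np.sin(yaw),np.cos(yaw),0]); z0=np.array([0,0,1.])
    gy=np.cos(rock)*gy0+np.sin(rock)*z0; gz=-np.sin(rock)*gy0+np.cos(rock)*z0
    x=-gz; y=s*gy; return np.column_stack([x,y,np.cross(x,y)]), gz
E
python3 - <<'E'
from h import *
from scipy.optimize import least_squares
for c in ['top','side']:
    z=dict(np.load(c+'0.npz')); z['camera_matrix']=z['K']; P=cloud(z['d'],z); rgb=z['rgb'].astype(int); d=z['d']
    a=np.array([.945,.327,0]);
    ok=(d>0)&(P[...,2]>.055)&(P[...,2]<.11)
    s=(P-[.533,-.177,0])@a; l=(P-[.533,-.177,0])@[-.327,.945,0]
    br=rgb.sum(-1)/3
    land=ok&(abs(s)<.035)&(abs(l)<.03)&(rgb.max(-1)-rgb.min(-1)<40)
    X=P[land]
    f=lambda p:(lambda th: np.hypot((X[:,0]-.533)*-np.sin(th)+(X[:,1]+.177)*np.cos(th)-p[0], X[:,2]-p[2])-p[3])(p[1])
    r=least_squares(f,[0,.33,.07,.025],loss='soft_l1',f_scale=.002); print(c,len(X),r.x,np.degrees(r.x[1]))
    f2=lambda p:f([p[0],p[1],.07,.025]); r=least_squares(f2,[0,.33],loss='soft_l1',f_scale=.002); print(' fixed',r.x,'rms',np.sqrt(np.mean(r.fun**2)))
    ax=ok&(abs(l)<.03)
    for lo in np.arange(-.09,.09,.005):
        k=ax&(s>=lo)&(s<lo+.005)
        if k.sum()>3: print('  %.3f n%d zmax %.3f br %.0f'%(lo,k.sum(),np.percentile(P[k][:,2],90),br[k].mean()),end=';')
    print()
# IK
for s in (1,-1):
    for nm,yaw,rock,g in [('pick',np.radians(-8.5),0,[.587,.2375,.178]),('show',np.radians(135),0,[.40,.15,.45]),('place',np.radians(19),0,[.533,-.177,.255]),('rock.52',np.radians(19),-.52,None),('rock.21',np.radians(19),-.21,None)]:
        R,gz=tool_R(yaw,rock,s)
        g=np.array([.533,-.177,.07])+.185*gz if g is None else np.array(g)
        q=manip.inverse_kinematics(g-.019*gz,R); print(s,nm,None if q is None else np.round(q,2))
E
```

```text
top 828 [-0.01045944  0.32980875  0.07006237  0.02442124] 18.89664956585558
 fixed [-0.0108953   0.32978852] rms 0.0012452341040334474
  -0.090 n93 zmax 0.098 br 238;  -0.085 n75 zmax 0.090 br 205;  -0.080 n64 zmax 0.090 br 212;  -0.075 n49 zmax 0.090 br 235;  -0.070 n57 zmax 0.102 br 176;  -0.065 n76 zmax 0.102 br 148;  -0.060 n76 zmax 0.102 br 147;  -0.055 n78 zmax 0.103 br 150;  -0.050 n66 zmax 0.095 br 227;  -0.045 n61 zmax 0.094 br 242;  -0.040 n59 zmax 0.095 br 241;  -0.035 n62 zmax 0.095 br 240;  -0.030 n59 zmax 0.095 br 241;  -0.025 n60 zmax 0.095 br 239;  -0.020 n60 zmax 0.095 br 239;  -0.015 n60 zmax 0.095 br 241;  -0.010 n61 zmax 0.095 br 238;  -0.005 n59 zmax 0.095 br 240;  0.000 n59 zmax 0.095 br 238;  0.005 n57 zmax 0.094 br 239;  0.010 n59 zmax 0.095 br 238;  0.015 n59 zmax 0.095 br 239;  0.020 n57 zmax 0.095 br 237;  0.025 n59 zmax 0.095 br 238;  0.030 n57 zmax 0.094 br 237;  0.035 n55 zmax 0.094 br 228;  0.040 n89 zmax 0.102 br 146;  0.045 n70 zmax 0.103 br 144;  0.050 n71 zmax 0.102 br 144;  0.055 n48 zmax 0.103 br 168;  0.060 n45 zmax 0.090 br 238;  0.065 n52 zmax 
[... 1139 characters left out ...]
62 zmax 0.101 br 109;  0.055 n16 zmax 0.096 br 133;  0.060 n36 zmax 0.088 br 189;  0.065 n52 zmax 0.087 br 170;  0.070 n49 zmax 0.092 br 202;  0.075 n74 zmax 0.096 br 217;  0.080 n51 zmax 0.097 br 192;  0.085 n31 zmax 0.101 br 195;
1 pick [ 0.31  0.54  1.46 -0.    1.14 -1.11]
1 show [ 0.25 -0.03  1.54  0.    1.63  2.61]
1 place [-0.4   0.33  1.57 -0.    1.23 -2.31]
1 rock.52 [-0.01  0.21  1.9  -0.62  0.94 -1.56]
1 rock.21 [-0.26  0.24  1.72 -0.2   1.07 -2.08]
-1 pick [ 0.31  0.54  1.46 -0.    1.14  2.03]
-1 show [ 0.25 -0.03  1.54 -0.    1.63 -0.54]
-1 place [-0.4   0.33  1.57 -0.    1.23  0.84]
-1 rock.52 [-0.01  0.21  1.9  -0.62  0.94  1.58]
-1 rock.21 [-0.26  0.24  1.72 -0.2   1.07  1.07]
```

```bash
python3 - <<'E'
from h import *
R,gz=tool_R(np.radians(-8.3),0,-1)
manip.move_ptp([.587,.2375,.30],R)
rgb,d,cal=snap('wrist','w1.png')
print('cam',-np.array(cal['R']).T@cal['t'],np.array(cal['R'])[2])
for o in manip.look_for('wrist','grip'): print(np.round(o['at'],3),o['confidence'],proj(o['at'],cal))
P=cloud(d,cal); rgb=rgb.astype(int)
m=(d>0)&(rgb[...,2]>rgb[...,0]+60)&(abs(P[...,2]-.2)<.006)&(np.linalg.norm(P[...,:2]-[.587,.2375],axis=-1)<.04)
T=P[m]; print(len(T), T.mean(0) if len(T) else '')
if len(T)>5: print(cv2.minAreaRect((T[:,:2]*1000).astype(np.float32)))
print(manip.current_ee_pos(),manip.current_time(),manip.current_force())
E
```

```text
cam [0.65780722 0.2258251  0.47840057] [-0.28234967  0.04180058 -0.95840043]
[0.696 0.305 0.134] 0.87 [199  97]
[0.694 0.168 0.142] 0.67 [330  77]
[0.488 0.168 0.13 ] 0.66 [345 257]
[0.589 0.233 0.14 ] 0.6 [282 187]
743 [0.58727118 0.23578321 0.19999335]
((586.361083984375, 235.94781494140625), (23.798999786376953, 28.169113159179688), 82.16496276855469)
[0.58717752 0.23696117 0.29995229] 4.2083 [-0.44884078 -0.48562955 -1.03171089]
```

View pics/w1.png

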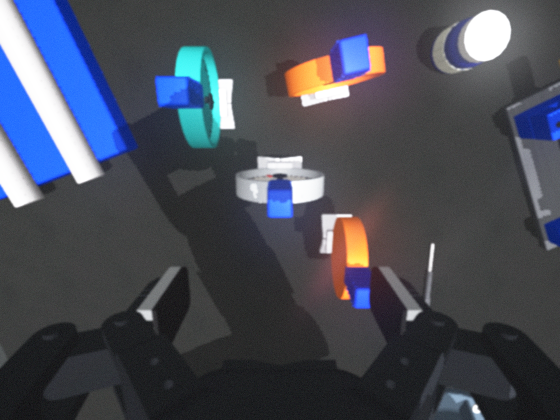

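The wrist view shows the grey gauge at (280,185), with its dial and pointer on the far (+x) side. Orange at (335,70) and (350,270) and turquoise at (200,95) are clear of the fingers. Next I grasp and show the dial to the side camera.

```bash
python3 - <<'E'
from h import *
R,gz=tool_R(np.radians(-8),0,-1)
manip.move_l([.587,.2362,.159],R,0.12)
manip.set_gripper(0.0,50)
print('w',manip.current_grip_width(),manip.current_force())
manip.move_l([.587,.2362,.36],None,0.15)
print('w',manip.current_grip_width(),manip.current_force())
# show
R2,_=tool_R(np.radians(135),0,-1)
manip.move_ptp([.38,.22,.53],R2)
manip.dwell(1.5)
rgb,d,cal=snap('side'); np.savez('show.npz',rgb=rgb,d=d,camera_matrix=cal['camera_matrix'],R=cal['R'],t=cal['t'])
print(manip.current_ee_pos(),manip.current_time())
for n in ['mark_mid','pointer_tip','gauge']:
    for o in manip.look_for('side',n)[:2]: print(n,np.round(o['at'],3),o['confidence'],proj(o['at'],cal))
cv2.imwrite('pics/show.png',rgb[:,:,::-1])
E
```

```text
w 0.26322680488148903 [0.02768567 0.19744794 3.33559495]
w 0.26065296433578994 [-0.04600315  0.83189775 -5.1781936 ]
[0.37999301 0.22000135 0.52998687] 11.2167
mark_mid [ 0.522 -0.174  0.058] 0.49 [364 212]
mark_mid [0.368 0.21  0.43 ] 0.48 [302 117]
pointer_tip [0.376 0.226 0.442] 0.66 [285 107]
pointer_tip [0.697 0.152 0.076] 0.42 [194 234]
gauge [0.378 0.228 0.463] 0.95 [281  83]
gauge [0.683 0.321 0.118] 0.77 [111 261]
```

View pics/show.png

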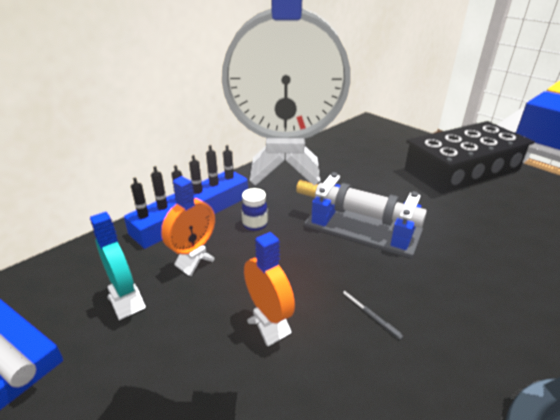

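The dial faces the camera: pivot at (286,79), pointer plumb with its tip near (286,127), red mark near (300,122). Now I measure the mark angle on the dial plane.

```bash
python3 - <<'E'
from h import *
z=dict(np.load('show.npz')); rgb=z['rgb'].astype(int); K=z['camera_matrix'];Rc=z['R'];t=z['t']; C=-Rc.T@t
yaw=np.radians(135); gx=np.array([np.cos(yaw),np.sin(yaw),0]); gy=np.array([-gx[1],gx[0],0])
P=cloud(z['d'],z)
roi=np.zeros(rgb.shape[:2],bool); roi[35:135,225:345]=1
# dial plane from depth
w=roi&(rgb.min(-1)>150)&(z['d']>0); Q=P[w]; m=np.median(Q,0); Q=Q[np.linalg.norm(Q-m,axis=1)<.06]; Q=Q[abs((Q-m)@gx)<.01]
n=np.linalg.svd(Q-Q.mean(0))[2][2]; n*=np.sign(n@gx); print('n',n,'yaw',np.degrees(np.arctan2(n[1],n[0])),'centre',Q.mean(0))
def hit(u,v,n,p0):
    r=Rc.T@np.array([(u-K[0,2])/K[0,0],(v-K[1,2])/K[1,1],1]); return C+r*((p0-C)@n)/(r@n)
red=roi&(rgb[...,0]>rgb[...,1]+50)&(rgb[...,0]>rgb[...,2]+50); v,u=np.nonzero(red); wt=(rgb[...,0]-rgb[...,1])[red]
mk=(np.average(u,weights=wt),np.average(v,weights=wt)); print('red',red.sum(),mk)
hub=np.zeros_like(roi); hub[73:86,279:293]=1; hub&=rgb.max(-1)<100; hv,hu=np.nonzero(hub); print('hub',hub.sum(),hu.mean(),hv[hv<83].mean())
bob=np.zeros_like(roi); bob[97:122,272:298]=1; bob&=(rgb.max(-1)<100); bv,bu=np.nonzero(bob); print('bob',bob.sum(),bu.mean(),bv.mean())
for nn in (gx,n):
    H=[hit(*p,nn,Q.mean(0)) for p in [(hu[hv<84].mean(),hv[hv<84].mean()),mk,(bu.mean(),bv.mean())]]
    g=[((h-H[0])@gy,(h-H[0])[2]) for h in H]; 
    print('mark r %.4f ang %.3f  bob r %.4f ang %.3f'%(np.hypot(*g[1]),np.arctan2(g[1][0],-g[1][1]),np.hypot(*g[2]),np.arctan2(g[2][0],-g[2][1])), H[0])
cv2.imwrite('pics/crop.png',cv2.resize(z['rgb'][30:190,210:360,::-1],None,fx=3.5,fy=3.5,interpolation=cv2.INTER_CUBIC))
E
```

```text
n [-0.70496838  0.70920219  0.00720051] yaw 134.82846569141932 centre [0.37833948 0.22252064 0.46495703]
red 73 (np.float64(300.5674714857058), np.float64(122.06724929640053))
hub 54 285.5 79.19565217391305
bob 348 285.17528735632186 108.41091954022988
mark r 0.0417 ang 0.354  bob r 0.0261 ang 0.001 [0.37820886 0.22239002 0.4645469 ]
mark r 0.0416 ang 0.355  bob r 0.0261 ang 0.001 [0.37820639 0.2223925  0.46454797]
```

View pics/crop.png

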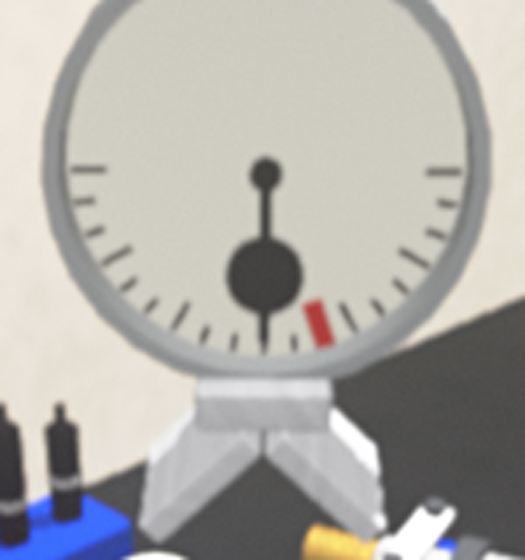

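```bash
python3 - <<'E'
from h import *
R,_=tool_R(np.radians(18.75),0,-1)
manip.move_ptp([.5308,-.1891,.32],R)
manip.move_l([.5308,-.1891,.272],None,.1)
manip.dwell(.3)
print('F',manip.current_force(),manip.current_ee_pos(),manip.current_time())
a=snap('side')[0]; b=snap('top')[0]
x=cv2.resize(a[70:270,280:460],None,fx=2.2,fy=2.2); y=cv2.resize(b[120:320,300:480],None,fx=2.2,fy=2.2)
cv2.imwrite('pics/above.png',np.hstack([x,y])[:,:,::-1])
E
```

```text
F [ 0.28067855  0.5072961  -4.68295439] [ 0.53093009 -0.18917056  0.27239373] 14.0667
```

View pics/above.png

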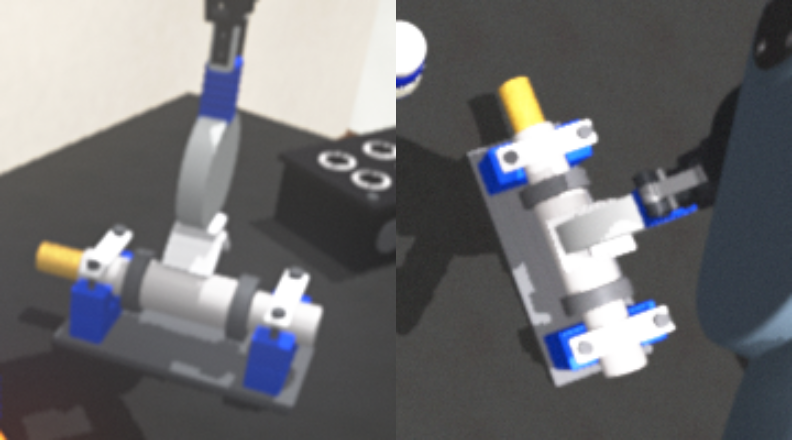

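The foot hangs centred over the land between the collars, at about (195,250) on the left and (590,235) on the right, with the dial side toward the brass end. I lower it until it makes contact.

```bash
python3 - <<'E'
from h import *
manip.move_l([.5308,-.1891,.244],None,.06)
manip.dwell(.15); F0=np.array(manip.current_force()); print('F0',F0)
z=.244
while z>.226:
    z-=.001; manip.move_l([.5308,-.1891,z],None,.02); manip.dwell(.08)
    F=np.array(manip.current_force())-F0; print(round(z,4),np.round(F,1),np.round(manip.current_ft_torque(),2),round(manip.current_ee_pos()[2],4))
    if F[2]>7: break
manip.dwell(.5); print(manip.current_force(),manip.current_ft_torque(),manip.current_ee_pos(),manip.current_time())
E
```

```text
F0 [-0.2425573   0.49569172 -6.25271902]
0.243 [ 0.4 -0.7  0.4] [0.04 0.03 0.  ] 0.2431
0.242 [ 0.1 -0.7  0.2] [ 0.07 -0.01 -0.01] 0.242
0.241 [-0.1 -0.4  0.6] [0.02 0.03 0.02] 0.241
0.24 [ 0.3 -1.6  0.5] [ 0.05 -0.02 -0.03] 0.24
0.239 [ 0.3 -0.3  1.7] [ 0.01  0.01 -0.03] 0.239
0.238 [ 0.2 -0.2 -0.1] [ 0.    0.01 -0.01] 0.238
0.237 [0.1 0.2 0.8] [-0.03  0.01  0.06] 0.237
0.236 [-0.1 -1.1  8.5] [-0.04  0.04  0.05] 0.2366
[ 0.32684006 -0.04026     5.69746049] [-0.04797892  0.04776742  0.04098573] [ 0.53111129 -0.18925082  0.23658112] 18.1
```

```bash
cat > rock.py <<'E'
from h import *
C=np.array([.5308,-.1891,.07]); W=np.array([0,0,-5.2]); yaw=np.radians(18.75)
def state(rock):
    R,gz=tool_R(yaw,rock,-1); gy=-R[:,1]; gx=np.cross(gy,gz); f=np.array(manip.current_force())-W
    return np.array([f@gx,f@gy,f@gz])
def go(rock,r,lat=0.,v=.03):
    R,gz=tool_R(yaw,rock,-1); gy=-R[:,1]
    manip.move_l(C+r*gz+lat*gy,R,v)
E
python3 - <<'E'
from rock import *
r=.166; lat=0.
for a in np.linspace(0,.354,8)[1:]:
    go(-a,r,lat); manip.dwell(.1); f=state(-a)
    print(round(a,3),np.round(f,1),round(r,4),round(lat,4),np.round(manip.current_ft_torque(),2))
    if f[2]>16: r+=.0005
    if f[2]<6: r-=.0004
    if abs(f[1])>6: lat+=np.sign(f[1])*.0005
    if np.linalg.norm(f)>45: print('stop'); break
manip.dwell(.5); print(state(-a),manip.current_time(),manip.current_grip_width())
R,gz=tool_R(yaw,-.354,-1); Ra=np.array(manip.current_tcp_rot()); print('att err',cv2.Rodrigues(Ra@R.T)[0].ravel(), (np.array(manip.current_ee_pos())-C)@gz,np.arctan2(-Ra[0:2,0]@[-np.sin(yaw),np.cos(yaw)],-Ra[2,0]))
E
```

```text
0.051 [ 0.5  0.8 12.3] 0.166 0.0 [0.21 0.08 0.09]
0.101 [ 0.1  0.5 13.2] 0.166 0.0 [0.2 0.1 0.1]
0.152 [-0.6 -0.2 12.1] 0.166 0.0 [0.26 0.1  0.08]
0.202 [-0.7  0.  12.2] 0.166 0.0 [0.23 0.18 0.05]
0.253 [-0.5  0.1 12.3] 0.166 0.0 [0.29 0.12 0.01]
0.303 [ 0.4  0.  13.2] 0.166 0.0 [0.28 0.16 0.07]
0.354 [ 0.2 -0.7 13.6] 0.166 0.0 [0.34 0.11 0.08]
[-0.67167805 -0.57702485 14.22874826] 22.3333 0.2569572324868974
att err [ 6.30722704e-04 -4.77169654e-04 -9.89835889e-05] 0.16637098692976407 0.35355622346417437
```

```bash
python3 - <<'E'
from rock import *
manip.dwell(.8)
a,da,ca=snap('side'); b,db,cb=snap('wrist')
# tilt check: case back-face outline centroid vs land from side depth
P=cloud(da,ca); gx=np.array([np.cos(yaw),np.sin(yaw),0]); gy=np.array([-gx[1],gx[0],0]); Q=P-C
X=a.astype(int); s=Q@gx; l=Q@gy
k=(da>0)&(abs(s)<.022)&(X[...,2]>X[...,0]+60)&(Q[...,2]>.12)&(abs(l)<.15)
print('blue',k.sum(),np.arctan2(l[k].mean(),Q[...,2][k].mean()))
k=(da>0)&(s>-.02)&(s<-.006)&(abs(l)<.12)&(Q[...,2]>.055)&(Q[...,2]<.155)&(X.max(-1)-X.min(-1)<40)
p=np.column_stack([l[k],Q[...,2][k]]); cc,rr=cv2.minEnclosingCircle((p*1000).astype(np.float32)); print('case',len(p),cc,rr,'tilt',np.arctan2(cc[0],cc[1]))
print(state(-.354),manip.current_time())
x=cv2.resize(a[70:270,280:460],None,fx=2.1,fy=2.1); y=cv2.resize(b[100:300,180:380],None,fx=2.1,fy=2.1)
cv2.imwrite('pics/end.png',np.hstack([x,y])[:,:,::-1])
E
```

```text
blue 283 0.405294952843618
case 531 (37.54998016357422, 97.9944839477539) 56.629150390625 tilt 0.36592685847345124
[-0.40225924 -0.19793271 13.4136612 ] 23.2333
```

View pics/end.png

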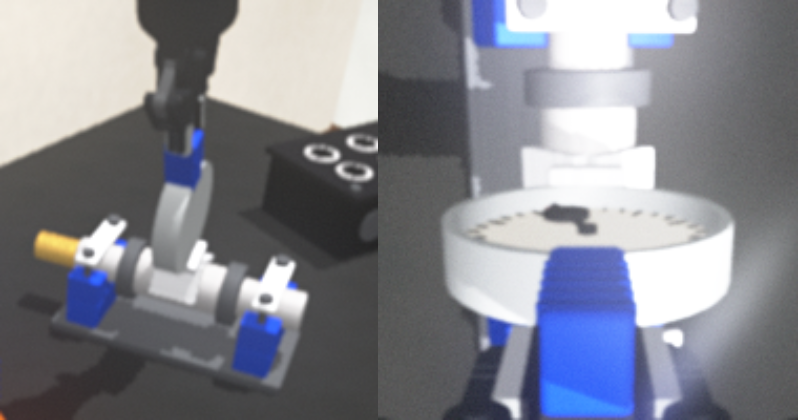

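```bash
python3 - <<'E'
from rock import *
print(state(-.354),np.abs(manip.current_joint_vel()).max(),manip.current_time())
manip.sign_off()
E
```

```text
[-0.40225924 -0.19793271 13.4136612 ] 0.0018510483885940364 23.2333
the job is handed in; nothing more can be done
```

I gripped the grey gauge by its block and set it upright on the land, dial toward the brass end. I then rocked it by 0.354 rad, its top toward its own +y, and handed in still holding it there at 23.2 s of the 48 s allowed. `sign_off` gives no verdict, so this rests on my own checks.

- **Upright seating:** the foot touched at a TCP height of 0.2366 m, against 0.236 m expected. It was held there for more than 0.5 s with about 11 N of press and almost no sideways force.
- **Mark angle:** I read 0.354 rad off the dial before placing it. The tick marks agreed, with the mark at about 20°.
- **Final pose:** the hand tilt read 0.3536 rad. The press on the land was about 13 N, the sideways force was under 1 N, and the arm was still.
- **Last picture:** the foot sat between the two collars. The pointer lay on the +y side, where the mark is. I could not see the red mark itself there, most likely because the pointer's weight hid it.
- **Disagreements:** two rough tilt estimates from the side camera's depth gave 0.366 rad (case) and 0.405 rad (grip block). The grip block one is about 0.05 rad from the hand's reading. I put that down to the camera seeing only one side of the block, and relied on the hand's tilt.
- **Jar and scriber:** I kept the arm's path well clear of both, but did not measure their positions again at the end.

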